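# Walk the stone hammering block onto its green mark

### The arm

A 6-joint arm with a two-finger parallel gripper is mounted at the origin on the work surface. World frame = base frame: x ahead of the robot, y to its left, z up, the work surface at z = 0. Lengths are in m, angles in rad, forces in N, time in s.
With the tool pointing down it reaches from about 0.35 to 0.775 m from the base axis. Payload 5.5 kg.
Tool frame: the origin (TCP) lies on the centre line of the jaws, within the pads' length; the fingertips stand 8 mm ahead of it and the grasp point (between the pads) lies 11 mm behind it; z points along the fingers, y is the direction in which the jaws open and shut (so a half turn about z gives the same grasp; the last joint's range is limited). The gripper opens to 85 mm and grips with 20 to 120 N. Pads are 22 mm wide; open, the fingers measure 114 mm over their backs; the gripper's body (76 mm by 85 mm) begins 54 mm behind the grasp point. The pads swing forward as they close: fully open they stand 13 mm farther back than shut.
Start: joints at [-1.408, 0.313, 0.046, 1.304, 0, 1.431], TCP at [0.171, -0.549, 0.239] pointing down, gripper open.
Joint ranges: [-2.76, 2.76], [-0.86, 1.69], [-1.03, 1.26], [-2.2, 2.34], [-1.47, 1.5], [-3.14, 3.14]. Speed limits (rad/s): [2.57, 2.57, 3.14, 3.14, 3.14, 3.14].

### API

Orientations are given as a unit quaternion [w, x, y, z].
In Python, from workcell import env gives the robot as it stands. The module is installed in compiled form; this text tells all that it offers.
- The arm moves only by the tool play_rows, never from a script. Its argument "steps" is a list of rows, each an object with "claw": the closure in counts, from 0 (fully open) to 255 (shut); "dp": the shift along the tool's x, y, z in m, a list of three; "angular": the turn, a rotation vector about the tool's x, y, z in degrees, a list of three. In form: [{"claw": claw, "dp": [dx, dy, dz], "angular": [wx, wy, wz]}, ...]. A call has exactly 8 rows; each row shifts and turns the commanded pose from where the row before left it, along the tool's axes as they then stand; what a row does not reach is not made up. A row lasts 1/12 s, in which the tool goes at most 41.7 mm and 7.16 degrees, less where a joint would pass 70% of its speed; a pose out of reach is approached as far as the arm can. A call is refused whole if a number of a shift passes 0.0417 or a number of a turn 7.16, either way. A call with a gripper value outside its range is refused whole. The fingers move at their own pace and stop on an object; "force" is the grip in N (left out, the last holds). Time passes only in rows, so rows that do not move let the fingers close, or fill a call up. It gives the time, the measured TCP pose, the force and the opening at its end, in the units of the state.
- env.get_state(): the state, without advancing time (a new reading comes with each control period).
- env.read_camera(name): name is "scene" or "top" or "wrist"; returns (picture, depth): 420x560x3 uint8, red, green, blue; 420x560 float32, m along the optical axis (not along the pixel's ray), 0 where there is no reading.
- env.calibration(name): a dict with "fx", "fy", "cx", "cy" (pixels), "k1" (the pictures are not rectified: a ray, as slopes to the right and down, at radius r is drawn at 1 + k1 r^2 times it, then the intrinsics apply), "world_from_camera" (4x4, takes a point from camera to world coordinates); the wrist camera has in their place "hand_eye" (4x4, takes a point from camera to tool coordinates, whose origin is the TCP and whose axes are the flange's). Camera axes: x right, y down, z forward; pixel columns grow to the right and rows downward; lengths in m; the calibration is good to about 2 mm. A picture is of the moment at which its call begins: read the wrist's pose just before it. calibration takes no time and is no camera call.
- env.hand_in(): hands the job in, once; it reports no verdict.
The state is a dict: "clock": time; "joint_pos": joint angles; "qvel": joint speeds; "tau": joint torques, N m; "tcp_pos": TCP position; "orientation": TCP orientation; "wrist_force": force on the tool from outside, world axes, zero at the start; "ft_torque": the same for the moment, N m; "finger_gap": finger opening in m.
Only numpy, scipy, OpenCV 4.12 (cv2) and the standard library are available. Lean on these libraries where they do the work, as an engineer would, in place of code of your own. Each camera call takes 0.05 s, during which the arm holds its last target. There are 200 camera calls.

### The job

Walk the heavy dark stone block forward, away from the robot, onto the green mark ahead of it by pushing its ends in turn from behind: first push its left end (as the robot sees it) ahead until the block has swung clearly, at least 15 degrees out of line with the mark, then its right end until that end leads just as clearly, and so on, finishing with the block centred on the mark and squared up with it. Keep the block flat on the bench, and leave the wooden block and the glue pot where they stand.

Things in the scene. Friction and masses are not known exactly. Their poses are not given: they have to be found in the camera images.
- stone: Dark grey stone block, pale veins on top, 1.8 kg, 90 mm deep (x), 170 mm long (y), 50 mm high, loose on the bench. Origin: centre of its underside; x points ahead, y to its left end. Pushed on its rear face 70 mm from the middle, it turns about a point about 90 (70 to 120) mm past its centre on the other side, so each swing also carries it forward. Sliding takes 8 to 22 N.
- mark: Flat green rectangle with a dark green edge, 120 mm (x) by 200 mm (y), on the bench and flush with it (blocks slide over it freely). Origin at its centre, at bench height; x points ahead, the way the stone is walked; y to the left. The stone starts 110 to 130 mm short of it and within 4 degrees of square.
- wood: Bystander: pale wooden block of the same size as the stone, 90 x 170 x 50 mm, 0.6 kg, standing on the other side of the bench, 0.23 to 0.36 m from the stone. Origin at the centre of its underside.
- pot: Bystander: glue pot with a cream square body 70 x 70 mm on an 80 mm round foot and a tall red nozzle, 148 mm high, 0.45 kg, standing ahead of the mark in the walking direction, its centre 155 to 170 mm beyond the mark's centre. Origin at the centre of its underside.
Things that resemble listed ones, but are neither listed nor needed, are in the scene too. What is shaped like the stone but purple, turquoise or yellow is not meant.

How it is judged:
On the way, in this order (a step that is already met when the one before it is completed fails the run):
1. the stone's left end leads: the block is turned more than 12 degrees out of line with the mark, facing to the right of the glue pot (angle between the x axis of stone and the x axis of mark, either way round above 0.209 rad and y of pot in the frame of stone above 0 m), for 0.1 s.
2. then its right end leads: turned more than 12 degrees the other way, facing to the left of the glue pot (angle between the x axis of stone and the x axis of mark, either way round above 0.209 rad and y of pot in the frame of stone below 0 m), for 0.1 s.
At the end, for the whole second after the job is handed in: The stone lies flat and still on the bench, its centre within 20 mm of the mark's centre and its sides within 10 degrees of the mark's; the wooden block and the glue pot are within 12 mm of where they stood (horizontal distance between stone and mark below 0.02 m and angle between the x axis of stone and the x axis of mark, either way round below 0.174 rad and height (world z) of stone below 0.004 m and angle between stone's own z axis and vertical below 0.05 rad and linear speed of stone below 0.01 m/s and distance of each of wood, pot from where it was at the start of the episode below 0.012 m); the robot touches nothing.
It fails at once if the stone is lifted (10 mm) or tipped (15 degrees) (height (world z) of stone above 0.01 m or angle between stone's own z axis and vertical above 0.262 rad).
It fails at once if the wooden block or the glue pot is shoved more than 12 mm or tipped over (distance of any of wood, pot from where it was at the start of the episode above 0.012 m or angle between pot's own z axis and vertical above 0.5 rad).
It also fails if it takes over 51 s, if anything falls off the work surface, if the arm or the gripper's body presses on something with over 40 N, if the wrist force passes 120 N, or if a joint passes its speed limit or range.

## Working session

There is one attempt and no reset: what is moved stays moved. The work goes in short steps, Python scripts to look and compute and a tool call to move; the robot and the scene stay as the last step left them, time stands still between calls to the robot, and variables do not carry over. Pictures are saved under pics/ and viewed, about 8 in all and at most 12, crops included, and the job is handed in when it is done.

Besides the shell and the picture viewer there is one more tool, called by a JSON object that holds its "api" and its "payload". play_rows: Moves the arm, as the interface text tells. Its arguments: {"type":"object","properties":{"steps":{"type":"array","items":{"type":"object","properties":{"claw":{"type":"number"},"dp":{"type":"array","items":{"type":"number"}},"angular":{"type":"array","items":{"type":"number"}}}}},"force":{"type":"number"}},"required":["steps"]}

```bash
mkdir -p pics
cat > h.py <<'E'
import numpy as np, cv2
from workcell import env
def cloud(name):
    s=env.get_state(); p,d=env.read_camera(name); c=env.calibration(name)
    K=np.array([[c['fx'],0,c['cx']],[0,c['fy'],c['cy']],[0,0,1.]])
    v,u=np.mgrid[:420,:560]
    r=cv2.undistortPoints(np.stack([u,v],-1).reshape(-1,1,2).astype(float),K,np.array([c['k1'],0,0,0.])).reshape(420,560,2)
    P=np.dstack([r*d[...,None],d]); T=np.array(c['world_from_camera'])
    return p,d,P@T[:3,:3].T+T[:3,3]
def save(n,p): cv2.imwrite('pics/'+n,cv2.cvtColor(p,cv2.COLOR_RGB2BGR))
E
python3 - <<'E'
from h import *
s=env.get_state(); print(s)
p,d,W=cloud('top'); save('top0.png',p); np.savez('top0.npz',p=p,d=d,W=W)
for u in range(40,560,80):
  for v in range(60,420,100): print((u,v),W[v,u].round(3),end=' ')
E
```

```text
{'clock': 0.0, 'joint_pos': array([-1.40758213e+00,  3.14009141e-01,  4.49813321e-02,  1.30359514e+00,
        1.22873338e-05,  1.43119640e+00]), 'qvel': array([-0.00236696,  0.00099023,  0.00016874, -0.00018847,  0.00183831,
        0.00074752]), 'tau': array([ 4.51938604e-04, -4.80630219e+01,  2.98532438e+01,  1.92910794e-02,
        1.86513034e-05, -1.16093556e-06]), 'tcp_pos': array([ 0.17138274, -0.54834886,  0.23840484]), 'orientation': array([-9.13320433e-04,  9.88559419e-01,  1.50829177e-01, -4.64010602e-06]), 'wrist_force': array([-0.82008481,  0.43916026,  0.6269215 ]), 'ft_torque': array([ 0.02533694, -0.01822995, -0.06363685]), 'finger_gap': 0.08546526570760277}
(40, 60) [ 0.92   0.667 -0.002] (40, 160) [ 0.645  0.636 -0.   ] (40, 260) [ 0.395  0.615 -0.002] (40, 360) [0.162 0.596 0.002] (120, 60) [ 0.915  0.449 -0.002] (120, 160) [ 0.643  0.43  -0.001] (120, 260) [ 0.396  0.417 -0.004] (120, 360) [ 0.165  0.406 -0.002] (200, 60) [0.909 0.238 0.002] (200, 160) [ 0.642  0.23  -0.002] (200, 260) [ 0.397  0.223 -0.001] (200, 360) [ 0.167  0.219 -0.002] (280, 60) [0.907 0.031 0.001] (280, 160) [0.64  0.032 0.001] (280, 260) [0.396 0.033 0.   ] (280, 360) [0.245 0.035 0.396] (360, 60) [ 0.908 -0.176 -0.001] (360, 160) [ 0.627 -0.155  0.049] (360, 260) [ 0.396 -0.157 -0.002] (360, 360) [ 0.262 -0.058  0.489] (440, 60) [ 0.909 -0.385  0.001] (440, 160) [ 0.64  -0.363  0.002] (440, 260) [ 0.394 -0.349 -0.   ] (440, 360) [ 0.164 -0.336 -0.   ] (520, 60) [ 0.914 -0.6    0.   ] (520, 160) [ 0.626 -0.536  0.054] (520, 260) [ 0.391 -0.513  0.055] (520, 360) [ 0.159 -0.529 -0.003]
```

View pics/top0.png

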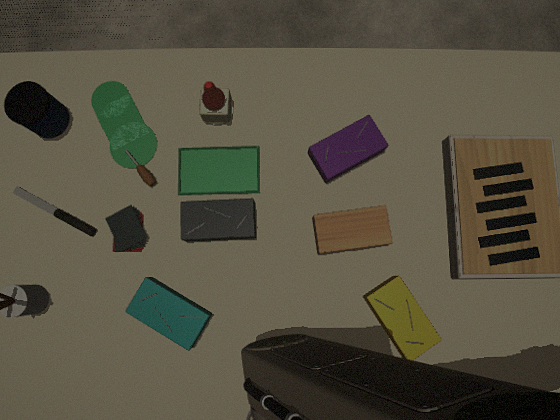

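The top view shows the stone at about (218,220), the mark at (219,170), the pot at (215,103) and the wooden block at (352,230). The turquoise block is at (170,312), behind and to the left of the stone.

```bash
cat >> h.py <<'E'
def rect(pts):
    (c,(w,h),a)=cv2.minAreaRect((pts*1000).astype(np.float32))
    a=a if w<h else a-90   # angle of the short side
    a=(a+90)%180-90
    return np.round(np.array(c)/1000,4),sorted((round(w),round(h))),round(a,1)
def box(W,c,r=.13,z=(.042,.06),m=None):
    k=(abs(W[...,2]-(z[0]+z[1])/2)<(z[1]-z[0])/2)&(np.hypot(W[...,0]-c[0],W[...,1]-c[1])<r)
    if m is not None: k&=m
    k=cv2.morphologyEx(k.astype(np.uint8),cv2.MORPH_OPEN,np.ones((3,3),np.uint8))
    n,l,st,_=cv2.connectedComponentsWithStats(k); k=l==1+st[1:,4].argmax()
    return rect(W[k][:,:2])
def green(p,W,c):
    h=cv2.cvtColor(p,cv2.COLOR_RGB2HSV); g=(h[...,0]>45)&(h[...,0]<75)&(h[...,1]>90)
    return box(W,c,.135,(-.012,.012),g)
E
python3 - <<'E'
from h import *
z=np.load('top0.npz'); p,d,W=z['p'],z['d'],z['W']
for n,(u,v) in dict(stone=(218,220),mark=(219,170),pot=(215,108),wood=(352,230),turq=(170,312),tool=(128,228)).items():
  print(n,(W[v,u]).round(3))
print('stone',box(W,W[220,218])); print('mark',green(p,W,W[170,219])); print('wood',box(W,W[230,352])); print('turq',box(W,W[312,170]))
P=W[(abs(W[...,2]-.08)<.07)&(np.hypot(W[...,0]-W[103,215,0],W[...,1]-W[103,215,1])<.07)]
print('pot',rect(P[:,:2]),P.min(0),P.max(0))
k=(W[...,2]>.02)&(np.hypot(W[...,0]-.5,W[...,1]-.45)<.08);print(W[k].min(0),W[k].max(0))
E
```

```text
stone [0.486 0.175 0.047]
mark [0.615 0.182 0.004]
pot [0.747 0.184 0.073]
wood [ 0.462 -0.131  0.048]
turq [0.28  0.278 0.05 ]
tool [0.471 0.394 0.016]
stone (array([0.4902, 0.1776]), [90, 171], 2.6)
mark (array([0.6163, 0.1833]), [118, 197], 1.4)
wood (array([ 0.4661, -0.1324]), [90, 169], 7.4)
turq (array([0.2777, 0.2862]), [91, 171], -30.0)
pot (array([0.769 , 0.1902]), [71, 72], 88.7) [0.73348034 0.15411572 0.01036088] [0.80450314 0.2259867  0.14912351]
[0.43304964 0.37402622 0.02002684] [0.52608028 0.52747427 0.02481663]
```

{"api": "play_rows", "payload": {"force": 100, "steps": [{"claw":255,"dp":[0,0,0],"angular":[0,0,-7.1]},{"claw":255,"dp":[0,0,0],"angular":[0,0,-7.1]},{"claw":255,"dp":[0,0,0],"angular":[0,0,-7.1]},{"claw":255,"dp":[0,0,0],"angular":[0,0,-7.1]},{"claw":255,"dp":[0,0,0],"angular":[0,0,-7.1]},{"claw":255,"dp":[0,0,0],"angular":[0,0,-7.1]},{"claw":255,"dp":[0,0,0],"angular":[0,0,-7.1]},{"claw":255,"dp":[0,0,0],"angular":[0,0,-7.1]}]}}

```text
clock: 0.72
tcp_pos: [0.1714, -0.5485, 0.2386]
orientation: [-0.001, 0.796, 0.605, 0.0]
wrist_force: [-0.6, -0.3, -0.8]
finger_gap: 0.0
```

{"api": "play_rows", "payload": {"steps": [{"claw":255,"dp":[0,0,0],"angular":[0,0,-5.75]},{"claw":255,"dp":[0,0,0],"angular":[0,0,-5.75]},{"claw":255,"dp":[0,0,0],"angular":[0,0,-5.75]},{"claw":255,"dp":[0,0.04,0],"angular":[0,0,0]},{"claw":255,"dp":[0,0.04,0],"angular":[0,0,0]},{"claw":255,"dp":[0,0.04,0],"angular":[0,0,0]},{"claw":255,"dp":[0,0.04,0],"angular":[0,0,0]},{"claw":255,"dp":[0,0.04,0],"angular":[0,0,0]}]}}

```text
clock: 1.38
tcp_pos: [0.3729, -0.5434, 0.2387]
orientation: [-0.001, 0.699, 0.716, 0.0]
wrist_force: [-0.2, -1.2, -0.2]
finger_gap: -0.0003
```

{"api": "play_rows", "payload": {"steps": [{"claw":255,"dp":[0.04,0.0064,0],"angular":[0,0,0]},{"claw":255,"dp":[0.04,0.0064,0],"angular":[0,0,0]},{"claw":255,"dp":[0.04,0.0064,0],"angular":[0,0,0]},{"claw":255,"dp":[0.04,0.0064,0],"angular":[0,0,0]},{"claw":255,"dp":[0.04,0.0064,0],"angular":[0,0,0]},{"claw":255,"dp":[0.04,0.0064,0],"angular":[0,0,0]},{"claw":255,"dp":[0.04,0.0064,0],"angular":[0,0,0]},{"claw":255,"dp":[0.04,0.0064,0],"angular":[0,0,0]}]}}

```text
clock: 2.05
tcp_pos: [0.4143, -0.2207, 0.2387]
orientation: [-0.001, 0.699, 0.716, -0.0]
wrist_force: [1.3, 0.7, 0.1]
finger_gap: 0.0
```

{"api": "play_rows", "payload": {"steps": [{"claw":255,"dp":[0.04,0,0],"angular":[0,0,0]},{"claw":255,"dp":[0.04,0,0],"angular":[0,0,0]},{"claw":255,"dp":[0.04,0,0],"angular":[0,0,0]},{"claw":255,"dp":[0.04,0,0],"angular":[0,0,0]},{"claw":255,"dp":[0.04,0,0],"angular":[0,0,0]},{"claw":255,"dp":[0.04,0,0],"angular":[0,0,0]},{"claw":255,"dp":[0.04,0,0],"angular":[0,0,0]},{"claw":255,"dp":[0.04,0,0],"angular":[0,0,0]}]}}

```text
clock: 2.72
tcp_pos: [0.4061, 0.0989, 0.239]
orientation: [-0.0, 0.699, 0.716, -0.0]
wrist_force: [1.1, -0.7, -0.2]
finger_gap: -0.0004
```

{"api": "play_rows", "payload": {"steps": [{"claw":255,"dp":[0.037,0,0],"angular":[0,0,0]},{"claw":255,"dp":[0.037,0,0],"angular":[0,0,0]},{"claw":255,"dp":[0.037,0,0.03],"angular":[0,0,0]},{"claw":255,"dp":[0.037,0,0.03],"angular":[0,0,0]},{"claw":255,"dp":[0,0,0.03],"angular":[0,0,0]},{"claw":255,"dp":[0,0,0.03],"angular":[0,0,0]},{"claw":255,"dp":[0,0,0],"angular":[0,0,0]},{"claw":255,"dp":[0,0,0],"angular":[0,0,0]}]}}

```text
clock: 3.38
tcp_pos: [0.4017, 0.2352, 0.1255]
orientation: [-0.001, 0.698, 0.716, -0.002]
wrist_force: [-0.2, -0.4, 1.5]
finger_gap: 0.0002
```

{"api": "play_rows", "payload": {"steps": [{"claw":255,"dp":[0.004,0,0.02],"angular":[0,0,0]},{"claw":255,"dp":[0.004,0,0.02],"angular":[0,0,0]},{"claw":255,"dp":[0.003,0,0.02],"angular":[0,0,0]},{"claw":255,"dp":[0,0,0.02],"angular":[0,0,0]},{"claw":255,"dp":[0,0,0.0135],"angular":[0,0,0]},{"claw":255,"dp":[0,0,0.01],"angular":[0,0,0]},{"claw":255,"dp":[0,0,0],"angular":[0,0,0]},{"claw":255,"dp":[0,0,0],"angular":[0,0,0]}]}}

```text
clock: 4.05
tcp_pos: [0.4046, 0.2467, 0.0247]
orientation: [0.0, 0.699, 0.715, 0.001]
wrist_force: [1.3, 0.2, 0.9]
finger_gap: 0.0003
```

```bash
cat > look.py <<'E'
import sys
from h import *
n=sys.argv[1]; c=np.array([float(a) for a in sys.argv[2:4]])
s=env.get_state(); p,d,W=cloud('top'); q,e,V=cloud('scene'); save(n+'.png',p); save(n+'s.png',q)
cm,am=np.array([.6163,.1833]),1.4
for nm,X in (('top',W),('scene',V)):
  try:
    r=box(X,c); a=np.radians(am); R=np.array([[np.cos(a),np.sin(a)],[-np.sin(a),np.cos(a)]])
    print(nm,r,'rel mark mm',(R@(r[0]-cm)*1000).round(1),'yaw',round(r[2]-am,1))
  except Exception as x: print(nm,x)
print('t',round(s['clock'],2),'tcp',s['tcp_pos'].round(4),'F',s['wrist_force'].round(1))
E
python3 look.py a .49 .178
```

```text
top (array([0.4905, 0.1777]), [91, 171], 2.6) rel mark mm [-125.9   -2.5] yaw 1.2
scene (array([0.4914, 0.179 ]), [98, 171], 1.2) rel mark mm [-125.    -1.2] yaw -0.2
t 4.05 tcp [0.4046 0.2467 0.0247] F [1.3 0.2 0.9]
```

View pics/a.png

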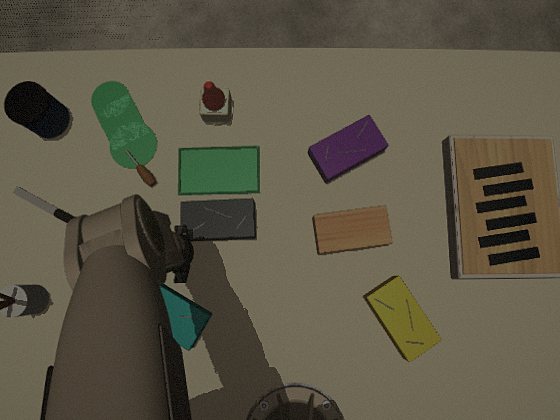

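View pics/as.png

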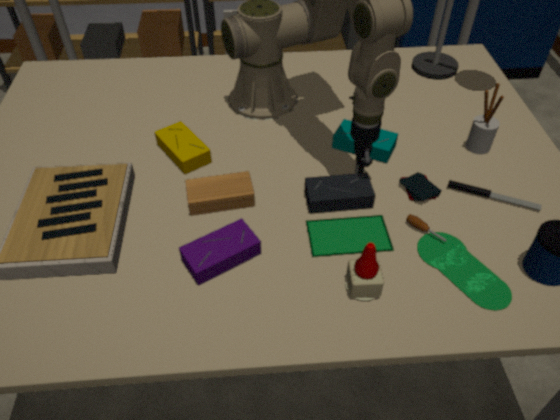

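{"api": "play_rows", "payload": {"steps": [{"claw":255,"dp":[0,0.008,0],"angular":[0,0,0]},{"claw":255,"dp":[0,0.008,0],"angular":[0,0,0]},{"claw":255,"dp":[0,0.008,0],"angular":[0,0,0]},{"claw":255,"dp":[0,0.008,0],"angular":[0,0,0]},{"claw":255,"dp":[0,0.008,0],"angular":[0,0,0]},{"claw":255,"dp":[0,0.008,0],"angular":[0,0,0]},{"claw":255,"dp":[0,0.008,0],"angular":[0,0,0]},{"claw":255,"dp":[0,0,0],"angular":[0,0,0]}]}}

```text
clock: 4.82
tcp_pos: [0.459, 0.2494, 0.0232]
orientation: [-0.002, 0.698, 0.716, -0.0]
wrist_force: [-5.1, 4.6, 0.1]
finger_gap: 0.0003
```

```bash
python3 look.py b .51 .178
```

```text
top (array([0.5066, 0.1699]), [90, 170], -11.8) rel mark mm [-110.   -10.7] yaw -13.2
scene (array([0.5071, 0.1723]), [95, 170], -11.2) rel mark mm [-109.4   -8.3] yaw -12.6
t 4.82 tcp [0.459  0.2494 0.0232] F [-5.1  4.6  0.1]
```

{"api": "play_rows", "payload": {"steps": [{"claw":255,"dp":[0,0.007,0],"angular":[0,0,0]},{"claw":255,"dp":[0,0.007,0],"angular":[0,0,0]},{"claw":255,"dp":[0,0.007,0],"angular":[0,0,0]},{"claw":255,"dp":[0,0,0],"angular":[0,0,0]},{"claw":255,"dp":[0,0,0],"angular":[0,0,0]},{"claw":255,"dp":[0,-0.015,0],"angular":[0,0,0]},{"claw":255,"dp":[0,-0.03,0],"angular":[0,0,0]},{"claw":255,"dp":[0,-0.03,0],"angular":[0,0,0]}]}}

```text
clock: 5.58
tcp_pos: [0.4068, 0.247, 0.0235]
orientation: [0.0, 0.699, 0.715, 0.001]
wrist_force: [-0.5, -0.0, -0.2]
finger_gap: 0.0001
```

```bash
python3 look.py c .51 .175
```

```text
top (array([0.5154, 0.1665]), [90, 171], -21.1) rel mark mm [-101.3  -14.3] yaw -22.5
scene (array([0.5164, 0.1675]), [95, 171], -22.5) rel mark mm [-100.3  -13.4] yaw -23.9
t 5.58 tcp [0.4068 0.247  0.0235] F [-0.5 -0.  -0.2]
```

{"api": "play_rows", "payload": {"steps": [{"claw":255,"dp":[-0.035,0,0],"angular":[0,0,0]},{"claw":255,"dp":[-0.035,0,0],"angular":[0,0,0]},{"claw":255,"dp":[-0.035,0,0],"angular":[0,0,0]},{"claw":255,"dp":[-0.02,0,0],"angular":[0,0,0]},{"claw":255,"dp":[0,0,0],"angular":[0,0,0]},{"claw":255,"dp":[0,0.01,0],"angular":[0,0,0]},{"claw":255,"dp":[0,0.01,0],"angular":[0,0,0]},{"claw":255,"dp":[0,0.01,0],"angular":[0,0,0]}]}}

```text
clock: 6.35
tcp_pos: [0.4369, 0.1226, 0.0228]
orientation: [-0.001, 0.698, 0.716, -0.002]
wrist_force: [-13.3, -2.3, 5.0]
finger_gap: 0.0002
```

{"api": "play_rows", "payload": {"steps": [{"claw":255,"dp":[-0.001,0.009,0],"angular":[0,0,0]},{"claw":255,"dp":[-0.001,0.009,0],"angular":[0,0,0]},{"claw":255,"dp":[-0.001,0.009,0],"angular":[0,0,0]},{"claw":255,"dp":[-0.001,0.009,0],"angular":[0,0,0]},{"claw":255,"dp":[-0.001,0.009,0],"angular":[0,0,0]},{"claw":255,"dp":[-0.001,0.009,0],"angular":[0,0,0]},{"claw":255,"dp":[-0.001,0.009,0],"angular":[0,0,0]},{"claw":255,"dp":[0,0,0],"angular":[0,0,0]}]}}

```text
clock: 7.02
tcp_pos: [0.5011, 0.1171, 0.0221]
orientation: [-0.001, 0.698, 0.716, -0.002]
wrist_force: [-2.8, -4.7, -0.6]
finger_gap: -0.0001
```

```bash
python3 look.py d .54 .175
```

```text
top attempt to get argmax of an empty sequence
scene (array([0.5577, 0.1835]), [94, 170], 5.0) rel mark mm [-58.6   1.6] yaw 3.6
t 7.02 tcp [0.5011 0.1171 0.0221] F [-2.8 -4.7 -0.6]
```

{"api": "play_rows", "payload": {"steps": [{"claw":255,"dp":[-0.001,0.007,0],"angular":[0,0,0]},{"claw":255,"dp":[-0.001,0.007,0],"angular":[0,0,0]},{"claw":255,"dp":[-0.001,0.007,0],"angular":[0,0,0]},{"claw":255,"dp":[-0.001,0.007,0],"angular":[0,0,0]},{"claw":255,"dp":[-0.001,0.007,0],"angular":[0,0,0]},{"claw":255,"dp":[0,0.006,0],"angular":[0,0,0]},{"claw":255,"dp":[0,0,0],"angular":[0,0,0]},{"claw":255,"dp":[0,0,0],"angular":[0,0,0]}]}}

```text
clock: 7.78
tcp_pos: [0.5423, 0.1135, 0.0222]
orientation: [-0.001, 0.698, 0.716, -0.002]
wrist_force: [-3.7, -2.9, -1.4]
finger_gap: -0.0002
```

```bash
python3 look.py e .575 .18
```

```text
top attempt to get argmax of an empty sequence
scene (array([0.5785, 0.1906]), [94, 173], 23.3) rel mark mm [-37.6   8.2] yaw 21.9
t 7.78 tcp [0.5423 0.1135 0.0222] F [-3.7 -2.9 -1.4]
```

{"api": "play_rows", "payload": {"steps": [{"claw":255,"dp":[0,-0.035,0],"angular":[0,0,0]},{"claw":255,"dp":[0,-0.035,0],"angular":[0,0,0]},{"claw":255,"dp":[0.0,0,0],"angular":[0,0,0]},{"claw":255,"dp":[0.035,0,0],"angular":[0,0,0]},{"claw":255,"dp":[0.035,0,0],"angular":[0,0,0]},{"claw":255,"dp":[0.035,0,0],"angular":[0,0,0]},{"claw":255,"dp":[0.005,0,0],"angular":[0,0,0]},{"claw":255,"dp":[0,0,0],"angular":[0,0,0]}]}}

```text
clock: 8.55
tcp_pos: [0.4715, 0.2245, 0.0239]
orientation: [0.001, 0.697, 0.717, 0.002]
wrist_force: [-0.5, -1.0, 0.2]
finger_gap: -0.0001
```

```bash
python3 look.py f .575 .18
```

```text
top (array([0.5815, 0.1785]), [89, 150], 23.6) rel mark mm [-34.9  -3.9] yaw 22.2
scene (array([0.5783, 0.19  ]), [93, 172], 23.9) rel mark mm [-37.8   7.6] yaw 22.5
t 8.55 tcp [0.4715 0.2245 0.0239] F [-0.5 -1.   0.2]
```

View pics/fs.png

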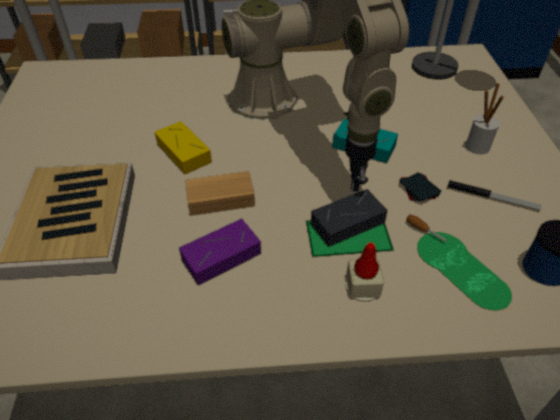

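The stone is at about (348,216), with its right end leading and the pot (366,275) untouched. The tool is behind the left end at (358,185).

{"api": "play_rows", "payload": {"steps": [{"claw":255,"dp":[0,0.012,0],"angular":[0,0,0]},{"claw":255,"dp":[0,0.01,0],"angular":[0,0,0]},{"claw":255,"dp":[0,0.008,0],"angular":[0,0,0]},{"claw":255,"dp":[0,0.008,0],"angular":[0,0,0]},{"claw":255,"dp":[0,0.008,0],"angular":[0,0,0]},{"claw":255,"dp":[0,0.008,0],"angular":[0,0,0]},{"claw":255,"dp":[0,0.008,0],"angular":[0,0,0]},{"claw":255,"dp":[0,0,0],"angular":[0,0,0]}]}}

```text
clock: 9.32
tcp_pos: [0.5303, 0.2223, 0.0221]
orientation: [-0.002, 0.699, 0.715, -0.002]
wrist_force: [-5.7, 2.4, -0.5]
finger_gap: -0.0003
```

```bash
python3 look.py g .595 .18
```

```text
top (array([0.6068, 0.1656]), [89, 140], 13.0) rel mark mm [ -9.9 -17.5] yaw 11.6
scene (array([0.605 , 0.1823]), [94, 170], 13.6) rel mark mm [-11.3  -0.7] yaw 12.2
t 9.32 tcp [0.5303 0.2223 0.0221] F [-5.7  2.4 -0.5]
```

{"api": "play_rows", "payload": {"steps": [{"claw":255,"dp":[0,-0.015,0],"angular":[0,0,0]},{"claw":255,"dp":[0.023,0,0],"angular":[0,0,0]},{"claw":255,"dp":[0,0,0],"angular":[0,0,0]},{"claw":255,"dp":[0,0.007,0],"angular":[0,0,0]},{"claw":255,"dp":[0,0.006,0],"angular":[0,0,0]},{"claw":255,"dp":[0,0.006,0],"angular":[0,0,0]},{"claw":255,"dp":[0,0.006,0],"angular":[0,0,0]},{"claw":255,"dp":[0,0,0],"angular":[0,0,0]}]}}

```text
clock: 10.08
tcp_pos: [0.5408, 0.2459, 0.0226]
orientation: [-0.002, 0.698, 0.716, -0.001]
wrist_force: [-5.9, 2.7, -0.3]
finger_gap: -0.0004
```

```bash
python3 look.py i .605 .18
```

```text
top (array([0.6107, 0.1774]), [89, 171], 7.0) rel mark mm [-5.7 -5.8] yaw 5.6
scene (array([0.6128, 0.1799]), [94, 172], 7.8) rel mark mm [-3.6 -3.3] yaw 6.4
t 10.08 tcp [0.5408 0.2459 0.0226] F [-5.9  2.7 -0.3]
```

{"api": "play_rows", "payload": {"steps": [{"claw":255,"dp":[0,0.005,0],"angular":[0,0,0]},{"claw":255,"dp":[0,0.005,0],"angular":[0,0,0]},{"claw":255,"dp":[0,0,0],"angular":[0,0,0]},{"claw":255,"dp":[0,-0.015,0],"angular":[0,0,0]},{"claw":255,"dp":[0,-0.03,0],"angular":[0,0,0]},{"claw":255,"dp":[0,-0.03,0],"angular":[0,0,0]},{"claw":255,"dp":[0,-0.03,-0.02],"angular":[0,0,0]},{"claw":255,"dp":[0,0,-0.03],"angular":[0,0,0]}]}}

```text
clock: 10.85
tcp_pos: [0.4368, 0.2405, 0.0693]
orientation: [-0.003, 0.698, 0.716, -0.007]
wrist_force: [-0.4, -0.2, 0.2]
finger_gap: 0.0001
```

```bash
python3 look.py j .613 .18
python3 - <<'E'
from h import *
p,d,W=cloud('top'); print('wood',box(W,(.466,-.132)),W[108,215])
P=W[(abs(W[...,2]-.08)<.07)&(np.hypot(W[...,0]-.77,W[...,1]-.19)<.07)]; print('pot',rect(P[:,:2]))
E
```

```text
top (array([0.6153, 0.1755]), [91, 171], 3.4) rel mark mm [-1.2 -7.8] yaw 2.0
scene (array([0.6175, 0.1771]), [95, 171], 2.8) rel mark mm [ 1.  -6.2] yaw 1.4
t 10.85 tcp [0.4368 0.2405 0.0693] F [-0.4 -0.2  0.2]
wood (array([ 0.4662, -0.1326]), [90, 169], 7.3) [0.7459588  0.18395232 0.07460967]
pot (array([0.7698, 0.1903]), [70, 71], -1.1)
```

View pics/j.png

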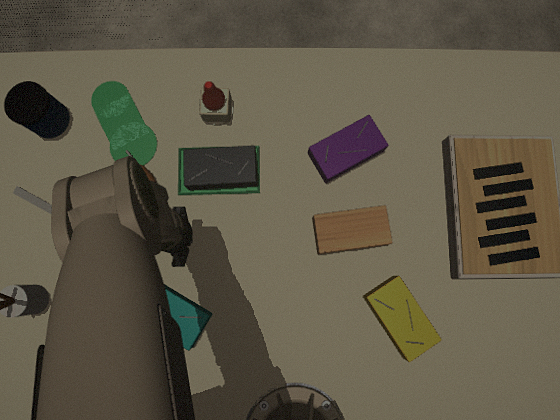

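The stone at about (221,168) covers the mark squarely, the pot and wood have not moved, and the tool is clear of everything.

```bash
python3 -c "
from workcell import env
print(env.hand_in())"
```

```text
the job is handed in; nothing more can be done
None
```

I walked the stone onto the mark and handed the job in at about 11 s; the hand-in gave no verdict. The closed gripper pushed the left end first, until the block was about 22° out of line with the left end leading. It then pushed the right end to about 22° the other way, and finished with short pushes on the left end.

**Stone:** the last check put its centre about 6–8 mm from the mark's centre, mostly to the right, and about 2° from square. The limits are 20 mm and 10°. Both cameras agreed to within about 3 mm and 1°, and the tops of its swings come from camera readings.

**Bystanders:** the wooden block and the glue pot were within 1 mm of where they started. The tool had been drawn back and raised, touching nothing.

**Top camera:** the arm hid part or all of the stone from it for several checks. Its reading was missing or clearly off there, so I used the scene camera instead.

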